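Probe thermometer through the cooker's lid port

TASK

Slide the shutter on the rice cooker's lid fully open, then take the probe thermometer (the one with the flat-sided box head) out of the wooden stand and lower its stem through the middle of the lid's round port until the tip hangs about 7 cm below the port's rim, so that about 4 cm of stem still shows above it. The thermometer must never touch the cooker, not the bore of the port nor anything else; finish while still holding it there, upright, centred and still, and leave all the other things where they are.

Things in the scene. Friction and masses are not known exactly. Their poses are not given: they have to be found in the camera images.
- cooker: Fixed round white rice cooker, 204 mm across; flat steel lid 113 mm above the worktop. Origin: underside centre, z up; black side lugs out to x = +-123 mm. Mid-lid steel collar, outer 36 mm, bore 22 mm wide and 25 mm long, top at z 130 mm. Two steel guide rails along y at x = +-21.5 mm (y -13 to 92 mm, tops z 136 mm). Inside empty, floor at z 12 mm.
- port (a point): Centre of the port's rim: on the axis of the 22 mm bore, at the top of the collar, 130 mm above the worktop. z up (bore axis), y is the direction in which the shutter opens.
- shutter (a joint): Flat steel shutter plate (36 mm wide, 62 mm long, 3 mm thick, top 134 mm above the worktop) that covers the port. Metres slid along the cooker's +y: near 0 closed, 0.045 fully open at the stop (it counts as open above 0.036). It stays where it is left; friction about 1.5 N.
- shutter_knob (a point): Centre of the top of the shutter's upright black knob, a pin of 12 mm diameter, 23 mm tall above the plate (top 157 mm above the worktop). It moves with the shutter; closed it is 32 mm from the port's axis, open 77 mm. Axes as the cooker's. It can be gripped from above and drawn along.
- stand: Fixed wooden utensil stand, 80 mm (x) by 180 mm (y), its top plate's upper face 122 mm above the worktop, with two 13 mm holes on its y axis at y = -50 and +50 mm. Origin: centre of its underside. The thermometer hangs in one hole and a cake tester in the other, either way round.
- probe: Probe thermometer, about 90 g: white box head 36 (x) by 22 (y) by 50 mm tall with a dark display on a 36 mm face; below it a steel stem, 6 mm diameter, 110 mm long. Origin: centre of the head's underside, where the stem begins; z up along the stem. At first it hangs upright, head's underside on the stand's top plate; lift it over 110 mm straight up to clear the hole.
- probe_tip (a point): Lower end of the thermometer's stem, on its axis, 110 mm below the probe's origin.
- tester: Cake tester in the stand's other hole, not to be used: round turned wooden handle up to 28 mm in diameter, 44 mm tall, on a thin 4 mm steel pin 100 mm long. Origin: centre of the handle's underside.
- mug: White mug, 80 mm across, 90 mm tall, bystander. Origin: centre of its underside.
- shaker: Steel salt shaker, 38 mm across, 71 mm tall, bystander. Origin: centre of its underside.
- ramekin: White ramekin, 76 mm across, 40 mm tall, bystander. Origin: centre of its underside.
- eggcup: White egg cup, 48 mm across, 60 mm tall, bystander. Origin: centre of its underside.
- milkpot: Single-portion milk pot, 36 mm across, 28 mm tall, bystander. Origin: centre of its underside.
- spoon: Spoon lying on the worktop, bystander. Origin: on its underside, along its length.

How it is judged:
By the outcome, as a careful person would: the job done as asked, in the order asked, and still so for the second after the job is handed in, while the arm keeps its last pose, push and grip.
It also fails if it takes over 64 s, if anything falls off the work surface, if the arm or the gripper's body presses on something with over 40 N, if the wrist force passes 120 N, or if a joint passes its speed limit or range.

ROBOT

A 6-joint arm with a two-finger parallel gripper is mounted at the origin on the work surface. World frame = base frame: x ahead of the robot, y to its left, z up, the work surface at z = 0. Lengths are in m, angles in rad, forces in N, time in s.
With the tool pointing down it reaches from about 0.35 to 0.775 m from the base axis. Payload 5.5 kg.
Tool frame: the origin (TCP) lies midway between the tips of the shut fingers; the grasp point (between the pads) lies 19 mm behind it; z points along the fingers, y is the line along which they close (so a half turn about z gives the same grasp; the last joint's range is limited). The gripper opens to 85 mm and grips with 20 to 120 N. Pads are 22 mm wide; open, the fingers measure 114 mm over their backs; the gripper's body (76 mm by 85 mm) begins 54 mm behind the grasp point. The pads swing forward as they close: fully open they stand 13 mm farther back than shut.
Start: joints at [-1.368, 0.313, 0.046, 1.304, 0, 1.431], TCP at [0.193, -0.542, 0.231] pointing down, gripper open.
Joint ranges: [-2.76, 2.76], [-0.86, 1.69], [-1.03, 1.26], [-2.2, 2.34], [-1.47, 1.5], [-3.14, 3.14]. Speed limits (rad/s): [2.57, 2.57, 3.14, 3.14, 3.14, 3.14].

INTERFACE

Orientations are given as a unit quaternion [w, x, y, z].
In Python, from workcell import env gives the robot as it stands. The module is installed in compiled form; this text tells all that it offers.
- The arm moves only by the tool carry_out, never from a script. Its argument "series" is a list of rows, each an object with "delta_rot": the turn, a rotation vector about the world's x, y, z normalised to -1 to 1, where 1 is 0.1 rad, a list of three; "travel": the shift along the world's x, y, z normalised to -1 to 1, where 1 is 0.025 m, a list of three; "fingers": the closure, from -1 (fully open) to 1 (shut). In form: [{"delta_rot": [ax, ay, az], "travel": [tx, ty, tz], "fingers": fingers}, ...]. A call has 1 to 5 rows; each row shifts and turns the commanded pose from where the row before left it; what a row does not reach is not made up. A row lasts 1/8 s, in which the tool goes at most 62.5 mm and 10.7 degrees, less where a joint would pass 70% of its speed; a pose out of reach is approached as far as the arm can. A call with a number of a shift or a turn outside -1 to 1 is refused whole. A call with a gripper value outside its range is refused whole. The fingers move at their own pace and stop on an object; "squeeze" is the grip in N (left out, the last holds). Time passes only in rows, so rows that do not move let the fingers close. It gives the time, the measured TCP pose, the force, the opening and the grip force at its end, in the units of the state.
- env.get_state(): the state, without advancing time (a new reading comes with each control period).
- env.read_camera(name): name is "scene" or "top"; returns a dict with "color" (480x640x3 uint8, red, green, blue), "fx", "fy", "cx", "cy" (pixels), "D" ([k1, k2, p1, p2, k3] as OpenCV has them; the pictures are not rectified), "world_from_camera" (4x4, takes a point from camera to world coordinates). Camera axes: x right, y up, looking along -z (the intrinsics and any distortion apply to the point x, -y, -z); pixel columns grow to the right and rows downward; lengths in m; the calibration is good to about 2 mm. A picture is of the moment at which its call begins. There is no depth.
- env.hand_in(): hands the job in; it is judged then, once.
The state is a dict: "clock": time; "joint_pos": joint angles; "qvel": joint speeds; "tau": joint torques, N m; "tcp_pos": TCP position; "orientation": TCP orientation; "wrist_force": force on the tool from outside, world axes, zero at the start; "ft_torque": the same for the moment, N m; "finger_gap": finger opening in m; "grip_force": force on a finger pad.
Only numpy, scipy, OpenCV 4.12 (cv2) and the standard library are available. Lean on these libraries where they do the work, as an engineer would, in place of code of your own. Each camera call takes 0.05 s, during which the arm holds its last target. There are 200 camera calls.

## Working session

There is one attempt and no reset: what is moved stays moved. The work goes in short steps, Python scripts to look and compute and a tool call to move; the robot and the scene stay as the last step left them, time stands still between calls to the robot, and variables do not carry over. Pictures are saved under pics/ and viewed, at most 10 in all, crops included, and the job is handed in when it is done.

Besides the shell and the picture viewer there is one more tool, called after "Call:" as a command line: name --argument value ..., lists and objects as JSON in quotes. carry_out: Moves the arm, as the interface text tells. Its arguments: {"type":"object","properties":{"series":{"type":"array","items":{"type":"object","properties":{"delta_rot":{"type":"array","items":{"type":"number"}},"travel":{"type":"array","items":{"type":"number"}},"fingers":{"type":"number"}}}},"squeeze":{"type":"number"}},"required":["series"]}

```bash
mkdir -p pics; cat > h.py <<'E'
import numpy as np, cv2
from workcell import env
def shot(name,fn=None):
    c=env.read_camera(name)
    if fn: cv2.imwrite('pics/'+fn,c['color'][:,:,::-1])
    return c
def ray(c,uv):
    K=np.array([[c['fx'],0,c['cx']],[0,c['fy'],c['cy']],[0,0,1.]])
    p=cv2.undistortPoints(np.array([[uv]],float),K,np.array(c['D'],float))[0,0]
    T=np.array(c['world_from_camera']); d=T[:3,:3]@np.array([p[0],-p[1],-1.]); return T[:3,3],d/np.linalg.norm(d)
def onz(c,uv,z):
    o,d=ray(c,uv); return o+d*(z-o[2])/d[2]
def tri(r1,r2):
    (a,d),(b,e)=r1,r2
    s=np.linalg.lstsq(np.c_[d,-e],b-a,rcond=None)[0]; p,q=a+s[0]*d,b+s[1]*e
    return (p+q)/2,np.linalg.norm(p-q)
def proj(c,P):
    T=np.linalg.inv(np.array(c['world_from_camera'])); p=T[:3,:3]@np.array(P,float)+T[:3,3]
    K=np.array([[c['fx'],0,c['cx']],[0,c['fy'],c['cy']],[0,0,1.]])
    return cv2.projectPoints(np.array([[p[0],-p[1],-p[2]]]),np.zeros(3),np.zeros(3),K,np.array(c['D'],float))[0][0,0]
E
python3 - <<'E'
from h import *
for n in('scene','top'):
    c=shot(n,n+'0.png'); print(n,c['fx'],c['D'],np.round(c['world_from_camera'],3).tolist())
print(env.get_state())
E
```

```text
scene 434.1198059748584 [-0.05955639  0.          0.          0.          0.        ] [[0.884, -0.332, 0.33, 0.954], [0.467, 0.655, -0.594, -0.621], [-0.018, 0.679, 0.734, 0.895], [0.0, 0.0, 0.0, 1.0]]
top 622.5577930843651 [-0.08825187  0.          0.          0.          0.        ] [[-0.014, 0.994, -0.107, 0.448], [-1.0, -0.014, 0.002, 0.006], [0.001, 0.107, 0.994, 1.499], [0.0, 0.0, 0.0, 1.0]]
{'clock': 0.1, 'joint_pos': array([-1.36757522e+00,  3.13937561e-01,  4.51114421e-02,  1.30358190e+00,
       -1.81493468e-06,  1.43118928e+00]), 'qvel': array([-0.00035502, -0.00313829,  0.00335561, -0.00054858,  0.00148132,
       -0.00147318]), 'tau': array([ 2.83991387e-03, -4.81726813e+01,  2.99242222e+01,  1.26497640e-02,
       -1.19549663e-04,  4.01827393e-06]), 'tcp_pos': array([ 0.19318473, -0.54111103,  0.23049876]), 'orientation': array([-8.05412116e-04,  9.85344225e-01,  1.70575816e-01, -2.65343353e-05]), 'wrist_force': array([ 0.19490983, -0.19512951, -0.31702676]), 'ft_torque': array([-0.01295831,  0.00774234, -0.00168356]), 'grip_force': 0.0, 'finger_gap': 0.08535702405122302}
```

View pics/scene0.png

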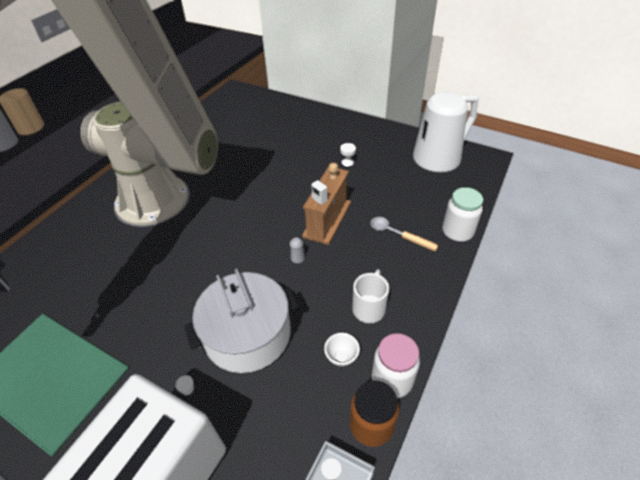

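View pics/top0.png

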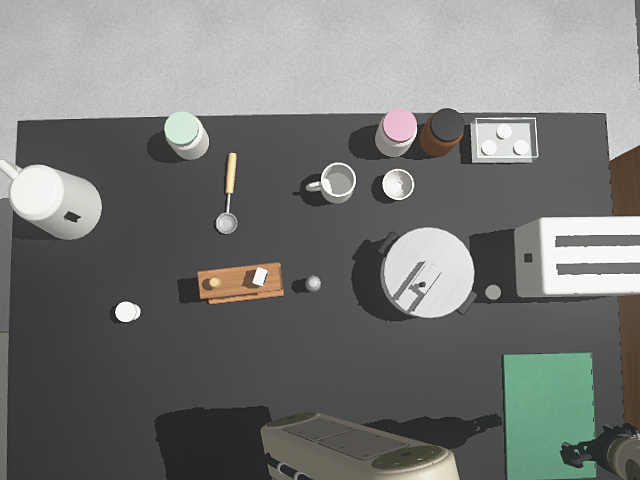

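Scene: the cooker is at about (240,320) with its knob at (234,289), the probe head at (320,192) and the tester at (334,170). Top: cooker (428,273), knob (421,286), probe head (260,276), tester (213,283). I'll enlarge these.

```bash
python3 - <<'E'
from h import *
a=cv2.imread('pics/scene0.png');b=cv2.imread('pics/top0.png')
def cr(im,u,v,w,h,s): return cv2.resize(im[v:v+h,u:u+w],None,fx=s,fy=s,interpolation=cv2.INTER_CUBIC)
m=np.vstack([np.hstack([cr(a,190,255,100,75,4),cr(b,378,225,100,75,4)]),np.hstack([cr(a,300,155,60,45,400/60),cr(b,190,255,100,75,4)])])
cv2.imwrite('pics/m0.png',m[:600,:800]);print(m.shape)
E
```

```text
(600, 800, 3)
```

View pics/m0.png

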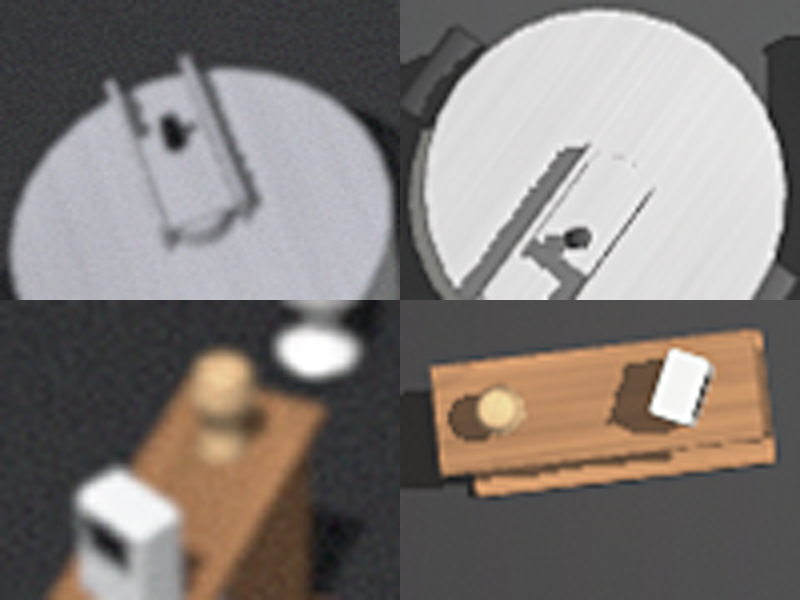

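The crops show the rails running from the lid centre towards the lower left in the top view, with the knob at about (421.5,284). In the top view the white head is at (260.5,276) and its display edge is on the right-hand side. Next I'll measure.

```bash
cat > meas.py <<'E'
from h import *
from scipy.optimize import least_squares
def biggest(m,near):
    n,l,s,c=cv2.connectedComponentsWithStats(m.astype(np.uint8)); ok=[i for i in range(1,n) if s[i,4]>15]
    i=min(ok,key=lambda i:np.hypot(*(c[i]-near))); return (l==i).astype(np.uint8),c[i],s[i,4]
def hull(m): return cv2.convexHull(max(cv2.findContours(m,cv2.RETR_EXTERNAL,cv2.CHAIN_APPROX_NONE)[0],key=len))[:,0]
def circ(P):
    r=least_squares(lambda q:np.hypot(P[:,0]-q[0],P[:,1]-q[1])-q[2],[*P[:,:2].mean(0),.1],loss='soft_l1',f_scale=.002); return r.x
E
python3 - <<'E'
from meas import *
S=shot('scene');T=shot('top')
g={k:cv2.cvtColor(c['color'],cv2.COLOR_RGB2GRAY) for k,c in(('s',S),('t',T))}
print('gray samples lid',g['t'][250,440],g['t'][300,440],g['s'][320,230],g['s'][355,240],'head',T['color'][276,260],S['color'][187,320])
# lid
m,c,a=biggest(g['t']>195,(435,260)); m=cv2.morphologyEx(m,cv2.MORPH_OPEN,np.ones((3,3),np.uint8)); H=hull(m)
for z in(.108,.113,.118):
    P=np.array([onz(T,h,z) for h in H]); print('lid top',z,circ(P).round(4))
# knob
for k,c,n,roi in(('s',S,(233.5,286),None),('t',T,(421.5,284),None)):
    u,v=map(int,n); sub=np.zeros_like(g[k],bool); sub[v-12:v+13,u-10:u+11]=1
    mk,cc,a=biggest((g[k]<70)&sub,n); ys,xs=np.nonzero(mk); print('knob',k,cc.round(2),a,'rows',ys.min(),ys.max(),'cols',xs.min(),xs.max())
    print(g[k][v-9:v+10:1,u-8:u+9])
# lugs in top
print('lug', [T['color'][v,u] for u,v in((388,241),(467,302))])
for n in((388,241),(467,302)):
    sub=np.zeros_like(m,bool); sub[n[1]-18:n[1]+19,n[0]-18:n[0]+19]=1
# head in top
sub=np.zeros_like(m,bool); sub[260:292,245:275]=1
mk,cc,a=biggest((T['color'].min(2)>190)&sub,(260,276)); r=cv2.minAreaRect(hull(mk)); print('head',r,a)
for q in cv2.boxPoints(r): print(q,onz(T,q,.172).round(4))
print('c',onz(T,r[0],.172).round(4))
E
```

```text
gray samples lid 225 223 186 207 head [245 245 244] [243 244 245]
lid top 0.108 [ 0.5427 -0.2613  0.1007]
lid top 0.113 [ 0.5424 -0.2604  0.1004]
lid top 0.118 [ 0.542  -0.2594  0.1   ]
knob s [232.96 287.96] 28 rows 285 291 cols 231 235
[[164 178 185 190 192 187 190 193 190 190 187 180 170 168 163 138 106]
 [181 192 187 194 186 188 187 185 189 191 190 180 173 165 169 149 119]
 [182 187 189 190 189 187 190 187 190 192 187 185 171 164 166 162 131]
 [168 179 189 189 189 186 191 189 189 186 190 191 180 172 164 166 149]
 [153 178 188 190 188 190 188 186 191 185 190 186 186 178 164 165 160]
 [140 179 191 189 187 185 175 169 172 177 187 191 187 176 167 165 161]
 [145 178 190 185 177 160 138 125 134 160 178 192 189 181 174 166 162]
 [141 174 184 184 161 123  85  74  89 129 170 179 176 175 166 161 166]
 [124 150 174 177 151  99  46  36  57  98 134 157 150 152 160 163 164]
 [102 123 152 175 152  98  49  32  39  63 104 113 116 127 152 162 160]
 [ 96 111 146 174 152  98  49  30  33  35  62  88 108 129 160 175 162]
 [104 122 153 180 164 114  60  28  29  29  52  85 121 161 181 185 168]
 [132 152 172 181 170 134  76  35  13  25  50  89 139 176 186 182 174]
 [164 179 186 192 182 149  89  46  19  30  52  97 148 179 190 191 176]
 [170 185 190 186 185 158 109  64  51  45  79 121 160 182 185 190 187]
 [163 181 189 191 191 173 148 113  90 103 125 151 180 184 187 185 186]
 [158 177 190 190 184 185 170 158 148 147 162 178 185 186 185 186 188]
 [161 170 183 188 192 190 187 182 183 180 184 184 182 180 185 185 190]
 [159 161 181 186 188 188 192 186 191 187 187 186 184 187 185 187 190]]Traceback (most recent call last):
  File "<stdin>", line 12, in <module>
  File "meas.py", line 5, in biggest
    i=min(ok,key=lambda i:np.hypot(*(c[i]-near))); return (l==i).astype(np.uint8),c[i],s[i,4]
ValueError: min() iterable argument is empty
```

```bash
python3 - <<'E'
from meas import *
S=shot('scene');T=shot('top')
g={k:cv2.cvtColor(c['color'],cv2.COLOR_RGB2GRAY) for k,c in(('s',S),('t',T))}
print(g['t'][277:294,412:432])
m=np.zeros(g['s'].shape,np.uint8)
# scene lid: edge rays, outer hull of light blob upper part
mk,c,a=biggest(g['s']>140,(230,320)); H=hull(mk); H=H[H[:,1]<320]
# lug: dark-but-lighter-than-table? rows of gray along lug axis
P0=np.array([.5424,-.2604])
for z in(.113,):
    P=np.array([onz(S,h,z) for h in H]); print('lid scene',circ(P).round(4),len(P))
print('proj lidcentre s,t',proj(S,[*P0,.113]),proj(T,[*P0,.113]))
# rail lines: LSD on upscaled crops
for k,c,(u,v,w,h) in(('t',T,(378,225,100,95)),('s',S,(205,262,60,60))):
    im=cv2.resize(g[k][v:v+h,u:u+w],None,fx=4,fy=4,interpolation=cv2.INTER_CUBIC)
    L=cv2.createLineSegmentDetector().detect(im)[0][:,0]
    for l in L:
        p=l.reshape(2,2)/4+[u-.375,v-.375]; 
        if np.hypot(*(p[1]-p[0]))<9: continue
        A,B=onz(c,p[0],.135),onz(c,p[1],.135); d=B-A
        if np.hypot(*(A[:2]+B[:2]-2*P0))/2>.08: continue
        print(k,p.round(1).tolist(),'len',np.hypot(*d[:2]).round(3),'ang',np.degrees(np.arctan2(d[1],d[0])).round(1)%180)
sub=np.zeros_like(m,bool); sub[260:292,245:275]=1
mk,cc,a=biggest((T['color'].min(2)>190)&sub,(260,276)); r=cv2.minAreaRect(hull(mk)); print('head',r,a)
for q in cv2.boxPoints(r): print(q,onz(T,q,.172).round(4))
print('c',onz(T,r[0],.172).round(4))
print(T['color'][266:290,247:274].min(2))
E
```

```text
[[ 97 149 230 214 182 223 225 226 222 221 221 221 221 223 222 222 222 224
  224 225]
 [113 206 223 166 206 224 225 223 222 221 221 220 222 222 223 222 224 225
  224 226]
 [186 232 180 187 222 226 224 222 222 221 221 222 223 223 222 223 225 224
  227 223]
 [232 201 178 222 227 225 224 223 224 228 230 229 229 225 223 224 224 225
  225 222]
 [214 164 221 227 227 225 227 230 219 201 193 193 197 231 227 224 225 226
  222 227]
 [172 207 228 233 232 232 236 196 146 103  75  82 108 200 232 226 227 222
  225 229]
 [198 231 203 196 197 196 204  87  34  55  75  88  98 132 233 229 223 223
  229 232]
 [202 244 140 106 109 110 119  58  45  73  85  92 100 116 236 228 221 228
  231 206]
 [140 202 131 116 118 120 125  71  44  61  78  82  81 157 234 223 226 231
  222 127]
 [116 114 112 116 120 120 122 101  45  30  65 104  93 222 227 224 230 236
  148 151]
 [121 123 121 118 119 118 110 191 181 177 185 198 193 231 224 228 234 185
  111 217]
 [122 125 123 120 121 128 162 240 237 237 236 234 231 223 227 230 224  90
  198 229]
 [118 122 121 121 124 132 164 208 232 230 227 226 222 225 231 221 158 181
  228 
[... 3377 characters left out ...]
 102 102 102 103 103]
 [ 61  59  61  59  58  51  46  60 106 176 231 249 254 254 255 249 156 115
   99 103 104 105 104 104 104 105 105]
 [ 60  61  61  62  60  60  56  52  54  51  59 101 170 227 235 217 182 136
  100 106 105 108 107 106 106 107 106]
 [ 59  59  62  64  61  62  62  61  57  57  52  51  62  78  96 138 150 117
  103 107 105 106 106 106 106 103 102]
 [ 75  58  58  60  59  61  60  60  60  58  71  78  91 104 101 100 100 101
  103 103 103 102 102 102 102 101 101]
 [100  83  84  82  83  82  79  81  80  79  93 105 103 102 102 100 101 101
  101 101  99 100 100 101 100 102 104]
 [106 106 105 105 105 105 104 103 103 103 102 100 100  99 100 101 102 103
  104 105 105 105 106 106 104 100  98]]
```

```bash
python3 - <<'E'
from meas import *
S=shot('scene');T=shot('top')
print('knob',tri(ray(S,(232.1,286.3)),ray(T,(422.4,284.0))), onz(T,(422.4,284.),.157))
g=cv2.cvtColor(S['color'],cv2.COLOR_RGB2GRAY)
mk,c,a=biggest(g>120,(235,330)); ct=max(cv2.findContours(mk,cv2.RETR_EXTERNAL,cv2.CHAIN_APPROX_NONE)[0],key=len)[:,0]
ct=ct[(ct[:,1]<315)&((ct[:,0]<214)|(ct[:,0]>252))]
for z in(.105,.109,.113,.117):
    P=np.array([onz(S,h,z) for h in ct]); q=circ(P); print(z,q.round(4),np.abs(np.hypot(P[:,0]-q[0],P[:,1]-q[1])-q[2]).mean().round(4))
# head top-face centre: scene corners of the white top face
a=np.radians(-18.6); X=np.array([np.cos(a),np.sin(a),0]);Y=np.array([-X[1],X[0],0]);C=np.array([.5347,.1138,.172])
for s in((1,1),(1,-1),(-1,-1),(-1,1)):
    p=C+X*.018*s[0]+Y*.011*s[1]; print(s,proj(S,p).round(1),proj(S,p-[0,0,.05]).round(1),proj(T,p).round(1))
mk,c,a=biggest((S['color'].min(2)>150)&(np.arange(480)[:,None]>170)&(np.arange(480)[:,None]<210)&(np.arange(640)[None]<332)&(np.arange(640)[None]>305),(320,190)); H=hull(mk);print(H.tolist())
# hand geometry
print('tool y axis', env.get_state()['orientation'])
E
```

```text
knob (array([ 0.51431063, -0.23633322,  0.15545097]), np.float64(0.002417650352067217)) [ 0.51335177 -0.23688465  0.157     ]
0.105 [ 0.5372 -0.2522  0.1018] 0.0067
0.109 [ 0.5393 -0.2541  0.1013] 0.0067
0.113 [ 0.5414 -0.256   0.1008] 0.0067
0.117 [ 0.5435 -0.2578  0.1003] 0.0066
(1, 1) [326.3 187.7] [326.5 202.2] [257.2 266.5]
(1, -1) [320.  191.7] [320.4 206.3] [267.  269.6]
(-1, -1) [310.3 185.1] [311.1 199.6] [261.7 285.6]
(-1, 1) [316.6 181.2] [317.2 195.7] [252.  282.5]
[[319, 181], [321, 182], [324, 184], [326, 186], [326, 199], [323, 202], [321, 203], [320, 203], [316, 201], [312, 197], [312, 183], [313, 182], [315, 181]]
tool y axis [-1.39516803e-04  9.85349275e-01  1.70548490e-01 -1.20754893e-05]
```

Call:
carry_out --series '[{"delta_rot": [0, 0, 0.95], "travel": [0.98, 0.94, 0], "fingers": 0}, {"delta_rot": [0, 0, 0.95], "travel": [0.98, 0.94, 0], "fingers": 0}, {"delta_rot": [0, 0, 0.95], "travel": [0.98, 0.94, 0], "fingers": 0}, {"delta_rot": [0, 0, 0.95], "travel": [0.98, 0.94, 0], "fingers": 0}, {"delta_rot": [0, 0, 0.95], "travel": [0.98, 0.94, 0], "fingers": 0}]'

```text
clock: 1.02
tcp_pos: [0.3165, -0.4233, 0.2314]
orientation: [0.0, 0.917, 0.399, 0.0]
wrist_force: [0.0, 0.5, 0.2]
finger_gap: 0.0426
grip_force: 0.0
```

Call:
carry_out --series '[{"delta_rot": [0, 0, 0.95], "travel": [0.98, 0.94, 0], "fingers": 0}, {"delta_rot": [0, 0, 0], "travel": [0.98, 0.94, 0], "fingers": 0}, {"delta_rot": [0, 0, 0], "travel": [0.98, 0.94, 0], "fingers": 0}, {"delta_rot": [0, 0, 0], "travel": [0.98, 0.94, 0], "fingers": 0}, {"delta_rot": [0, 0, 0], "travel": [0.98, 0.94, 0], "fingers": 0}]'

```text
clock: 1.65
tcp_pos: [0.439, -0.3058, 0.2314]
orientation: [0.0, 0.898, 0.441, 0.0]
wrist_force: [-0.1, -0.3, -0.2]
finger_gap: 0.0428
grip_force: 0.0
```

Call:
carry_out --series '[{"delta_rot": [0, 0, 0], "travel": [0.98, 0.94, 0], "fingers": 0}, {"delta_rot": [0, 0, 0], "travel": [0.98, 0.94, 0], "fingers": 0}, {"delta_rot": [0, 0, 0], "travel": [0.98, 0.94, 0], "fingers": 0}, {"delta_rot": [0, 0, 0], "travel": [0, 0, 0], "fingers": 0}]'

```text
clock: 2.15
tcp_pos: [0.513, -0.2345, 0.2312]
orientation: [-0.0, 0.897, 0.442, 0.0]
wrist_force: [-0.4, -0.7, 0.4]
finger_gap: 0.0426
grip_force: 0.0
```

Call:
carry_out --series '[{"delta_rot": [0, 0, 0], "travel": [0.04, -0.08, -0.9], "fingers": 0}, {"delta_rot": [0, 0, 0], "travel": [0, 0, -0.9], "fingers": 0}, {"delta_rot": [0, 0, 0], "travel": [0, 0, -0.9], "fingers": 0}, {"delta_rot": [0, 0, 0], "travel": [0, 0, -0.85], "fingers": 0}, {"delta_rot": [0, 0, 0], "travel": [0, 0, 0], "fingers": 0}]'

```text
clock: 2.78
tcp_pos: [0.511, -0.238, 0.141]
orientation: [-0.002, 0.898, 0.44, -0.001]
wrist_force: [-0.5, 0.2, -0.5]
finger_gap: 0.0428
grip_force: 0.0
```

Call:
carry_out --series '[{"delta_rot": [0, 0, 0], "travel": [0, 0, 0], "fingers": 1}, {"delta_rot": [0, 0, 0], "travel": [0, 0, 0], "fingers": 1}, {"delta_rot": [0, 0, 0], "travel": [0, 0, 0], "fingers": 1}, {"delta_rot": [0, 0, 0], "travel": [0, 0, 0], "fingers": 1}, {"delta_rot": [0, 0, 0], "travel": [0, 0, 0], "fingers": 1}]' --squeeze 20

```text
clock: 3.4
tcp_pos: [0.5132, -0.2386, 0.1438]
orientation: [0.001, 0.898, 0.441, 0.0]
wrist_force: [-3.2, -0.6, 5.0]
finger_gap: 0.0108
grip_force: 19.8
```

Call:
carry_out --series '[{"delta_rot": [0, 0, 0], "travel": [-0.33, 0.255, 0.05], "fingers": 1}, {"delta_rot": [0, 0, 0], "travel": [-0.33, 0.255, 0], "fingers": 1}, {"delta_rot": [0, 0, 0], "travel": [-0.33, 0.255, 0], "fingers": 1}, {"delta_rot": [0, 0, 0], "travel": [-0.33, 0.255, 0], "fingers": 1}, {"delta_rot": [0, 0, 0], "travel": [0, 0, 0], "fingers": 1}]'

```text
clock: 4.03
tcp_pos: [0.4796, -0.2127, 0.144]
orientation: [0.001, 0.898, 0.441, 0.0]
wrist_force: [1.3, -3.8, -1.9]
finger_gap: 0.0103
grip_force: 20.4
```

Moved about 42 mm and not at the stop yet, so I'll pull a little further.

Call:
carry_out --series '[{"delta_rot": [0, 0, 0], "travel": [-0.06, 0.046, 0], "fingers": 1}, {"delta_rot": [0, 0, 0], "travel": [-0.06, 0.046, 0], "fingers": 1}, {"delta_rot": [0, 0, 0], "travel": [0, 0, 0], "fingers": 1}]'

```text
clock: 4.4
tcp_pos: [0.4794, -0.2126, 0.144]
orientation: [0.003, 0.898, 0.44, 0.001]
wrist_force: [8.6, -9.2, -9.1]
finger_gap: 0.0106
grip_force: 20.1
```

Call:
carry_out --series '[{"delta_rot": [0, 0, 0], "travel": [0, 0, 0], "fingers": 0}, {"delta_rot": [0, 0, 0], "travel": [0, 0, 0], "fingers": 0}, {"delta_rot": [0, 0, 0], "travel": [0, 0, 0.8], "fingers": 0}, {"delta_rot": [0, 0, 0], "travel": [0, 0, 1], "fingers": 0}, {"delta_rot": [0, 0, 0], "travel": [0, 0, 1], "fingers": 0}]'

```text
clock: 5.03
tcp_pos: [0.476, -0.2093, 0.2143]
orientation: [-0.001, 0.898, 0.441, -0.0]
wrist_force: [0.1, 0.1, -0.3]
finger_gap: 0.0426
grip_force: 0.0
```

Call:
carry_out --series '[{"delta_rot": [0, 0, -0.95], "travel": [0.16, 1, 0.8], "fingers": -0.2}, {"delta_rot": [0, 0, -0.95], "travel": [0.16, 1, 0], "fingers": -0.2}, {"delta_rot": [0, 0, -0.95], "travel": [0.16, 1, 0], "fingers": -0.2}, {"delta_rot": [0, 0, -0.95], "travel": [0.16, 1, 0], "fingers": -0.2}, {"delta_rot": [0, 0, -0.95], "travel": [0.16, 1, 0], "fingers": -0.2}]'

```text
clock: 5.65
tcp_pos: [0.496, -0.0837, 0.2337]
orientation: [-0.001, 0.976, 0.216, -0.0]
wrist_force: [0.1, 0.8, 0.4]
finger_gap: 0.051
grip_force: 0.0
```

Call:
carry_out --series '[{"delta_rot": [0, 0, -0.95], "travel": [0.16, 1, 0], "fingers": -0.2}, {"delta_rot": [0, 0, -0.95], "travel": [0.16, 1, 0], "fingers": -0.2}, {"delta_rot": [0, 0, -0.95], "travel": [0.16, 1, 0], "fingers": -0.2}, {"delta_rot": [0, 0, -0.95], "travel": [0.16, 1, 0], "fingers": -0.2}, {"delta_rot": [0, 0, -0.95], "travel": [0.16, 1, 0], "fingers": -0.2}]'

```text
clock: 6.28
tcp_pos: [0.5158, 0.0411, 0.2336]
orientation: [-0.0, 1.0, -0.02, -0.001]
wrist_force: [0.9, -0.3, 0.1]
finger_gap: 0.0514
grip_force: 0.0
```

Call:
carry_out --series '[{"delta_rot": [0, 0, -0.95], "travel": [0.2, 1, 0], "fingers": -0.2}, {"delta_rot": [0, 0, -0.95], "travel": [0.2, 1, 0], "fingers": -0.2}, {"delta_rot": [0, 0, -0.95], "travel": [0.2, 1, 0], "fingers": -0.2}, {"delta_rot": [0, 0, 0], "travel": [0, 0, 0], "fingers": -0.2}]'

```text
clock: 6.78
tcp_pos: [0.5167, 0.0134, 0.2337]
orientation: [-0.041, 0.995, -0.088, 0.002]
wrist_force: [-0.1, -0.2, -0.5]
finger_gap: 0.0513
grip_force: 0.0
```

```bash
python3 - <<'E'
from h import *
a=shot('scene','scene1.png')['color'][:,:,::-1];b=shot('top','top1.png')['color'][:,:,::-1]
def cr(im,u,v,w,h,s): return cv2.resize(im[v:v+h,u:u+w],None,fx=s,fy=s,interpolation=cv2.INTER_CUBIC)
m=np.vstack([np.hstack([cr(a,190,260,100,75,4),cr(b,378,235,100,75,4)]),np.hstack([cr(a,270,115,100,75,4),cr(b,210,235,100,75,4)])])
cv2.imwrite('pics/m1.png',m)
s=env.get_state();print(s['tcp_pos'],s['orientation'],s['clock'],s['joint_pos'])
E
```

```text
[0.5170123  0.01406992 0.23382136] [-0.040429    0.99536161 -0.08726855  0.0022256 ] 6.875 [-0.175801    0.19449929 -0.10669826  1.27230606  0.08095742  3.14058521]
```

View pics/m1.png

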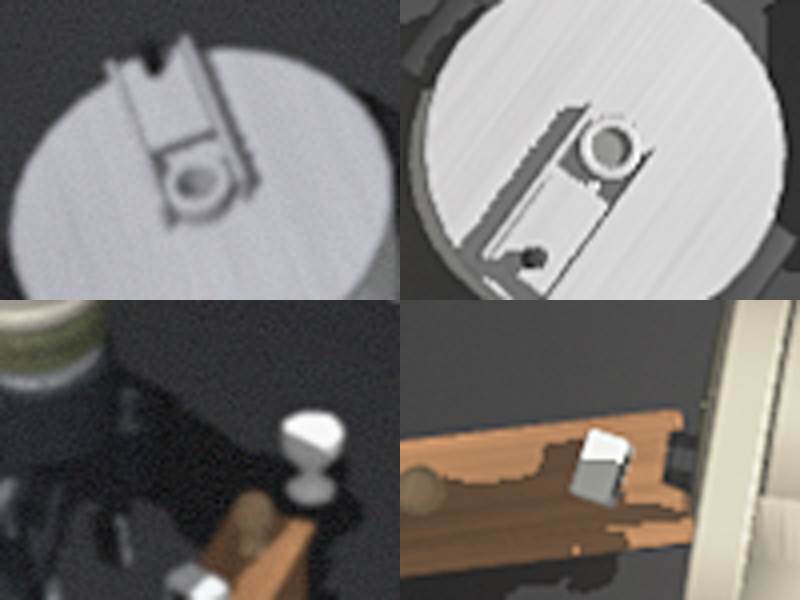

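The shutter is fully open. The bore centre is at about (239,306) in the scene view and (430.4,271.4) in the top view. Joint 6 reached its limit because I turned towards the wrong branch, so I'll turn back and grip the head across its 36 mm width.

```bash
cat >> meas.py <<'E'
from scipy.spatial.transform import Rotation as R
def fix(yaw):
    "rotation vector (units of .1 rad) from present to tool-down with tool y at yaw deg"
    w,x,y,z=env.get_state()['orientation']; c=R.from_quat([x,y,z,w]); a=np.radians(yaw+90)/2
    return (R.from_quat([np.cos(a),np.sin(a),0,0])*c.inv()).as_rotvec()/.1
E
python3 - <<'E'
from meas import *
print('fix same yaw',fix(-100).round(2),'fix',fix(-18.6).round(2))
S=shot('scene');T=shot('top')
gs,gt=[cv2.cvtColor(c['color'],cv2.COLOR_RGB2GRAY) for c in(S,T)]
print(gt[262:282,421:441]);print(gs[295:318,228:251])
t=(430.4,271.4);s=(239.1,306.4)
print(tri(ray(S,s),ray(T,t)),onz(T,t,.13),onz(S,s,.13))
E
```

```text
fix same yaw [-0.8   0.11  0.  ] fix [-0.74 -0.47 14.2 ]
[[101  96  78 131 216 216 217 217 215 216 217 217 217 213 211 214 220 215
  215 217]
 [110  93 104 196 220 219 220 197 209 202 200 201 198 213 214 219 216 214
  216 218]
 [105  93 179 223 195 213 206 173 201 192 189 190 185 208 219 219 215 215
  217 218]
 [ 85 163 225 191 132 190 194 207 220 219 222 219 219 216 223 198 216 217
  218 215]
 [127 225 203 121 152 204 222 209 196 183 180 185 219 225 224 186 216 218
  217 214]
 [199 215 132 150 209 230 215 167 127 101  86 107 166 195 222 226 215 216
  215 215]
 [228 168 115 193 232 213 161 146 139 133 108  87  72 127 208 232 226 212
  215 215]
 [202 105 159 212 242 153 143 148 151 155 147 120  82  72 165 218 241 210
  216 215]
 [126  69 183 228 235 150 146 150 150 151 155 149 102  79 106 213 240 214
  215 219]
 [ 98  72 185 229 223 147 146 149 150 151 151 158 121  81  82 202 235 225
  221 225]
 [ 97  75 190 231 236 150 145 151 150 151 151 156 130  79  80 203 241 226
  215 172]
 [100  79 170 227 246 170 146 149 150 150 151 157 124  75 123 214 251 165
  144 102]
 [108  84 124 206 235 2
[... 2349 characters left out ...]
176 168 157 154 142 129 112 112
  125 148 174 188 191]
 [188 172 150 129 110 111 132 145 156 157 150 149 141 136 128 123 123 129
  148 173 182 186 188]
 [184 177 157 127 110 104 121 139 147 142 146 140 143 134 132 127 138 154
  171 184 188 188 192]
 [184 181 166 139 119 115 132 155 157 152 142 148 145 146 147 152 160 175
  182 186 188 187 190]
 [191 186 169 152 139 142 161 172 168 170 162 164 168 165 170 172 177 185
  185 188 190 186 189]
 [189 189 177 163 154 166 181 189 187 183 181 180 179 181 188 187 184 187
  184 182 184 191 187]]
(array([ 0.54334564, -0.25938248,  0.13011105]), np.float64(0.0030421168674934435)) [ 0.54223649 -0.26044405  0.13      ] [ 0.54447573 -0.25837038  0.13      ]
```

Call:
carry_out --series '[{"delta_rot": [-0.8, 0.11, 0], "travel": [0, 0, 0], "fingers": -0.6}, {"delta_rot": [0, 0, 0.95], "travel": [0, 0.3, 0], "fingers": -0.6}, {"delta_rot": [0, 0, 0.95], "travel": [0.05, 0.3, 0], "fingers": -0.6}, {"delta_rot": [0, 0, 0.95], "travel": [0.05, 0.3, 0], "fingers": -0.6}, {"delta_rot": [0, 0, 0.95], "travel": [0.05, 0.3, 0], "fingers": -0.6}]'

```text
clock: 7.6
tcp_pos: [0.5192, 0.0325, 0.2339]
orientation: [-0.005, 0.994, 0.113, -0.0]
wrist_force: [0.4, -0.2, 0.1]
finger_gap: 0.0683
grip_force: 0.0
```

Call:
carry_out --series '[{"delta_rot": [0, 0, 0.95], "travel": [0.05, 0.3, 0], "fingers": -0.6}, {"delta_rot": [0, 0, 0.95], "travel": [0.05, 0.3, 0], "fingers": -0.6}, {"delta_rot": [0, 0, 0.95], "travel": [0.05, 0.3, 0], "fingers": -0.6}, {"delta_rot": [0, 0, 0.95], "travel": [0.05, 0.3, 0], "fingers": -0.6}, {"delta_rot": [0, 0, 0.95], "travel": [0.05, 0.3, 0], "fingers": -0.6}]'

```text
clock: 8.22
tcp_pos: [0.5254, 0.07, 0.2339]
orientation: [-0.005, 0.939, 0.344, -0.001]
wrist_force: [-0.4, -0.7, 0.5]
finger_gap: 0.068
grip_force: 0.0
```

```bash
python3 - <<'E'
from meas import *
s=env.get_state();print(s['tcp_pos'],fix(-18.6).round(2),s['joint_pos'].round(2))
E
```

```text
[0.52543284 0.07002102 0.23386905] [-0.07 -0.08  5.44] [-0.02  0.23 -0.06  1.29  0.01  2.42]
```

Call:
carry_out --series '[{"delta_rot": [-0.07, -0.08, 0.9], "travel": [0.06, 0.3, 0], "fingers": -0.6}, {"delta_rot": [0, 0, 0.9], "travel": [0.06, 0.3, 0], "fingers": -0.6}, {"delta_rot": [0, 0, 0.9], "travel": [0.06, 0.3, 0], "fingers": -0.6}, {"delta_rot": [0, 0, 0.9], "travel": [0.06, 0.3, 0], "fingers": -0.6}, {"delta_rot": [0, 0, 0.92], "travel": [0.07, 0.3, 0], "fingers": -0.6}]'

```text
clock: 8.85
tcp_pos: [0.5331, 0.1075, 0.2339]
orientation: [-0.0, 0.838, 0.545, 0.001]
wrist_force: [-0.1, -1.0, 0.9]
finger_gap: 0.0686
grip_force: 0.0
```

Call:
carry_out --series '[{"delta_rot": [0, 0, 0.92], "travel": [0.06, 0.25, 0], "fingers": -0.6}, {"delta_rot": [0, 0, 0], "travel": [0, 0, 0], "fingers": -0.6}]'

```text
clock: 9.1
tcp_pos: [0.5347, 0.1137, 0.2338]
orientation: [-0.0, 0.813, 0.582, 0.001]
wrist_force: [-0.4, -0.1, -0.2]
finger_gap: 0.0684
grip_force: 0.0
```

```bash
python3 - <<'E'
from meas import *
s=env.get_state();print(s['tcp_pos'],fix(-18.6).round(2),s['wrist_force'])
a=shot('scene')['color'][:,:,::-1];b=shot('top')['color'][:,:,::-1]
def cr(im,u,v,w,h,s): return cv2.resize(im[v:v+h,u:u+w],None,fx=s,fy=s,interpolation=cv2.INTER_CUBIC)
cv2.imwrite('pics/m2.png',np.hstack([cr(a,270,125,100,100,4),cr(b,210,225,100,100,4)]))
E
```

```text
[0.53465275 0.11372803 0.23381375] [-0.02  0.01  0.04] [-0.4455235  -0.11090735 -0.19266527]
```

View pics/m2.png

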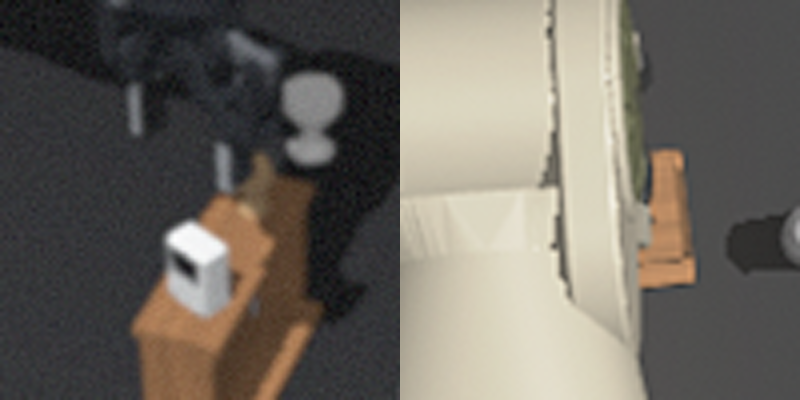

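The fingers straddle the head at (197,268) in the left crop, along its long side. I'll descend and grip.

Call:
carry_out --series '[{"delta_rot": [0, 0, 0], "travel": [0, 0, -0.85], "fingers": -0.6}, {"delta_rot": [0, 0, 0], "travel": [0, 0, -0.85], "fingers": -0.6}, {"delta_rot": [0, 0, 0], "travel": [0, 0, -0.85], "fingers": -0.6}, {"delta_rot": [0, 0, 0], "travel": [0, 0, -0.8], "fingers": -0.6}, {"delta_rot": [0, 0, 0], "travel": [0, 0, -0.65], "fingers": -0.6}]'

```text
clock: 9.82
tcp_pos: [0.5344, 0.1126, 0.133]
orientation: [-0.001, 0.814, 0.581, 0.001]
wrist_force: [0.3, -0.5, 0.7]
finger_gap: 0.0683
grip_force: 0.0
```

Call:
carry_out --series '[{"delta_rot": [0, 0, 0], "travel": [0, 0, 0], "fingers": 0.2}, {"delta_rot": [0, 0, 0], "travel": [0, 0, 0], "fingers": 1}, {"delta_rot": [0, 0, 0], "travel": [0, 0, 0], "fingers": 1}, {"delta_rot": [0, 0, 0], "travel": [0, 0, 0], "fingers": 1}, {"delta_rot": [0, 0, 0], "travel": [0, 0, 0], "fingers": 1}]' --squeeze 40

```text
clock: 10.45
tcp_pos: [0.5352, 0.1128, 0.1345]
orientation: [-0.0, 0.814, 0.582, 0.002]
wrist_force: [-0.1, 0.1, 1.4]
finger_gap: 0.0355
grip_force: 40.2
```

Call:
carry_out --series '[{"delta_rot": [0, 0, 0], "travel": [0, 0, 0.4], "fingers": 1}, {"delta_rot": [0, 0, 0], "travel": [0, 0, 0.8], "fingers": 1}, {"delta_rot": [0, 0, 0], "travel": [0, 0, 0.8], "fingers": 1}, {"delta_rot": [0, 0, 0], "travel": [0, 0, 0.8], "fingers": 1}, {"delta_rot": [0, 0, 0], "travel": [0, 0, 0.8], "fingers": 1}]'

```text
clock: 11.08
tcp_pos: [0.5348, 0.1128, 0.2251]
orientation: [-0.0, 0.813, 0.582, 0.001]
wrist_force: [-0.2, -0.7, -0.6]
finger_gap: 0.0356
grip_force: 40.1
```

Call:
carry_out --series '[{"delta_rot": [0, 0, 0], "travel": [0, 0, 0.8], "fingers": 1}, {"delta_rot": [0, 0, 0], "travel": [0, 0, 0.8], "fingers": 1}, {"delta_rot": [0, 0, 0], "travel": [0, 0, 0.8], "fingers": 1}, {"delta_rot": [0, 0, 0], "travel": [0, 0, 0.8], "fingers": 1}, {"delta_rot": [0, 0, 0], "travel": [0, 0, 0.6], "fingers": 1}]'

```text
clock: 11.7
tcp_pos: [0.5348, 0.1128, 0.3205]
orientation: [-0.0, 0.813, 0.582, 0.002]
wrist_force: [0.3, -0.6, -0.1]
finger_gap: 0.0359
grip_force: 40.1
```

Call:
carry_out --series '[{"delta_rot": [0, 0, 0], "travel": [0, 0, 0], "fingers": 1}]'

```text
clock: 11.82
tcp_pos: [0.5354, 0.1129, 0.3205]
orientation: [0.0, 0.813, 0.582, 0.002]
wrist_force: [-0.3, -0.5, -0.5]
finger_gap: 0.0357
grip_force: 40.1
```

Call:
carry_out --series '[{"delta_rot": [0, 0, 0], "travel": [0.02, -0.5, 0], "fingers": 1}, {"delta_rot": [0, 0, 0], "travel": [0.02, -1, 0], "fingers": 1}, {"delta_rot": [0, 0, 0], "travel": [0.02, -1, 0], "fingers": 1}, {"delta_rot": [0, 0, 0], "travel": [0.02, -1, 0], "fingers": 1}, {"delta_rot": [0, 0, 0], "travel": [0.02, -1, 0], "fingers": 1}]'

```text
clock: 12.45
tcp_pos: [0.5367, -0.0012, 0.3179]
orientation: [-0.001, 0.814, 0.581, 0.0]
wrist_force: [-0.0, 0.5, -0.6]
finger_gap: 0.0358
grip_force: 40.1
```

Call:
carry_out --series '[{"delta_rot": [0, 0, 0], "travel": [0.02, -1, 0], "fingers": 1}, {"delta_rot": [0, 0, 0], "travel": [0.02, -1, 0], "fingers": 1}, {"delta_rot": [0, 0, 0], "travel": [0.02, -1, 0], "fingers": 1}, {"delta_rot": [0, 0, 0], "travel": [0.02, -1, 0], "fingers": 1}, {"delta_rot": [0, 0, 0], "travel": [0.02, -1, 0], "fingers": 1}]'

```text
clock: 13.08
tcp_pos: [0.539, -0.1262, 0.3179]
orientation: [-0.001, 0.814, 0.581, 0.0]
wrist_force: [0.1, -0.2, -1.2]
finger_gap: 0.0352
grip_force: 40.1
```

Call:
carry_out --series '[{"delta_rot": [0, 0, 0], "travel": [0.02, -1, 0], "fingers": 1}, {"delta_rot": [0, 0, 0], "travel": [0.02, -1, 0], "fingers": 1}, {"delta_rot": [0, 0, 0], "travel": [0.02, -1, 0], "fingers": 1}, {"delta_rot": [0, 0, 0], "travel": [0.02, -1, 0], "fingers": 1}, {"delta_rot": [0, 0, 0], "travel": [0.02, -0.6, 0], "fingers": 1}]'

```text
clock: 13.7
tcp_pos: [0.5419, -0.2414, 0.3182]
orientation: [-0.001, 0.814, 0.581, 0.001]
wrist_force: [-0.1, 0.8, -0.8]
finger_gap: 0.0354
grip_force: 40.1
```

Call:
carry_out --series '[{"delta_rot": [0, 0, 0], "travel": [0, -0.78, 0], "fingers": 1}, {"delta_rot": [0, 0, 0], "travel": [0, 0, 0], "fingers": 1}, {"delta_rot": [0, 0, 0], "travel": [0, 0, 0], "fingers": 1}]'

```text
clock: 14.08
tcp_pos: [0.5423, -0.2589, 0.3189]
orientation: [-0.001, 0.813, 0.582, 0.001]
wrist_force: [0.4, -0.9, -0.1]
finger_gap: 0.0357
grip_force: 40.1
```

```bash
python3 - <<'E'
from meas import *
s=env.get_state();print(s['tcp_pos'],fix(-18.6).round(2),s['wrist_force'])
a=shot('scene','scene3.png')['color'][:,:,::-1];b=shot('top','top3.png')['color'][:,:,::-1]
def cr(im,u,v,w,h,s): return cv2.resize(im[v:v+h,u:u+w],None,fx=s,fy=s,interpolation=cv2.INTER_CUBIC)
cv2.imwrite('pics/m3.png',np.hstack([cr(a,190,210,100,120,4),cr(b,378,210,100,120,4)]))
E
```

```text
[ 0.5422814  -0.25890726  0.31888096] [-0.02  0.01  0.05] [ 0.35209714 -0.87427474 -0.09239968]
```

View pics/m3.png

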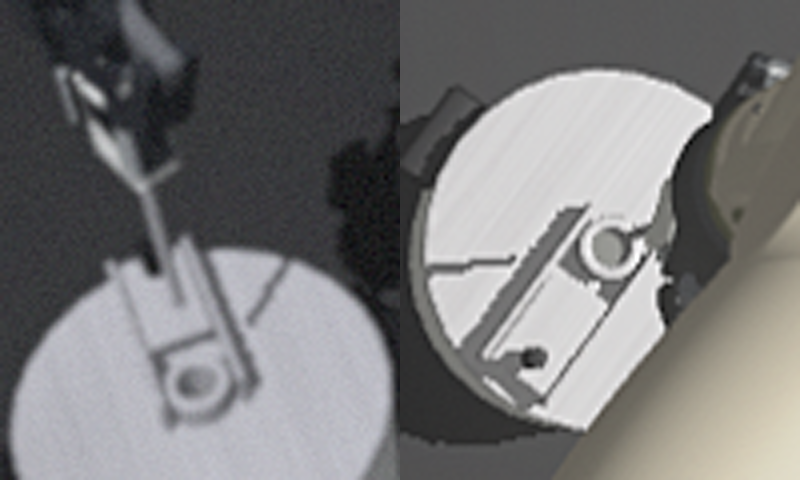

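The scene crop shows the stem from (226,257) down to its tip at about (235,285.5), with the port at (239,306). In the top view the stem's tip shows at about (436,268), beside the collar. Next I'll compare these with the projections.

```bash
python3 - <<'E'
from meas import *
S=shot('scene');T=shot('top')
gs,gt=[cv2.cvtColor(c['color'],cv2.COLOR_RGB2GRAY).astype(int) for c in(S,T)]
tcp=env.get_state()['tcp_pos']
for z in(.308,.25,.198): print(z,'s',proj(S,[*tcp[:2],z]).round(1),'t',proj(T,[*tcp[:2],z]).round(1))
print('s head',gs[256:276,222:238]);print('s tip',gs[276:292,226:243]);print(gt[258:276,429:452])
E
```

```text
0.308 s [222.1 250.7] t [447.  264.7]
0.25 s [227.9 270.7] t [440.8 267.1]
0.198 s [232.6 286.9] t [435.6 269. ]
s head [[ 82 115 147 154 136 113  87  64  52  52  58  57  58  57  58  64]
 [ 63  80 113 135 136 113  86  65  53  56  52  58  57  57  56  56]
 [ 53  58  90 115 124 119  93  71  55  54  57  55  54  56  57  55]
 [ 56  57  70 102 129 130 103  75  57  56  54  57  60  55  61  60]
 [ 56  54  64  92 119 127 112  82  64  51  56  56  57  53  63  52]
 [ 56  56  54  84 115 133 122  91  70  55  59  61  57  58  56  64]
 [ 52  58  61  79 105 130 127 100  75  53  62  55  59  55  55  58]
 [ 54  49  54  68 100 129 129 107  77  62  52  53  58  51  54  57]
 [ 59  56  55  59  85 117 133 115  87  62  59  56  49  62  58  62]
 [ 52  51  51  57  80 113 129 123  93  61  57  55  53  57  56  58]
 [ 57  58  56  53  71 102 128 127 104  76  61  55  58  59  58  52]
 [ 52  58  55  57  61  87 121 132 114  83  55  56  55  62  65  61]
 [ 52  57  53  57  54  81 116 129 117  92  67  51  62  79  86  83]
 [ 58  61  52  54  52  68  93 125 128  99  73  60  81 106 121 101]
 [ 60  52  51  46  46  47  81 119 125 103 
[... 2550 characters left out ...]
 45  53  53  54  54]
 [153 156 148 121  84  84  82 118 174 171 137 116 119 120 121 131 155  61
   51  53  56  55  55]
 [151 152 156 150 102  87  89 186 245 237 135 112 119 123 124 106 114  59
   52  55  55  54  56]
 [151 151 154 158 122  82  86 210 242 236 170 127 117 110 101  80  71  50
   55  56  55  56  55]
 [151 151 152 157 132  80  79 206 243 231 204 115 163 111  81  87  75  52
   55  54  57  56  57]
 [150 151 152 157 125  74 124 215 252 169 150 114 203 110  99  74  52  54
   56  57  57  57  56]
 [150 150 152 158  84  80 180 227 255  70  87 197 194  81  97  55  56  55
   57  56  56  55  55]
 [146 147 149 126  96 151 215 243 201  61 156 232 210 176 126  50  53  55
   56  56  56  58  56]]
```

```bash
cat >> meas.py <<'E'
def need(stem,port,P=np.array([.5433,-.2594])):
    "world shift (m) that brings a vertical stem onto the port, from bearings in each camera; stem/port: {cam:[uv..]}"
    A,b=[],[]
    for k in stem:
        c=env.read_camera(k); o=np.array(c['world_from_camera'])[:2,3]; r=np.linalg.norm(P-o)
        br=lambda q:np.arctan2(*ray(c,q)[1][1::-1]); t=[br(q) for q in stem[k]]; p=np.mean([br(q) for q in port[k]])
        n=np.array([-(P-o)[1],(P-o)[0]])/r; A.append(n); b.append(r*(p-np.mean(t))); print(k,'lat mm',[round(1e3*r*(p-q),2) for q in t],'n',n.round(2))
    return np.linalg.solve(A,b)
E
python3 - <<'E'
from meas import *
d=need({'scene':[(226.95,260),(229.95,270),(234.5,285)],'top':[(438,267.3),(437,267.6)]},{'scene':[(239.1,305.6)],'top':[(430.5,271.2)]})
print('shift',d, 'port from tcp pred', env.get_state()['tcp_pos'])
S=env.read_camera('scene'); print('scene-only', onz(S,(239.1,305.6),.130)-onz(S,(234.5,285.3),.1964))
E
```

```text
scene lat mm [np.float64(1.8), np.float64(2.07), np.float64(2.57)] n [-0.66 -0.75]
top lat mm [np.float64(-2.09), np.float64(-2.25)] n [0.94 0.34]
shift [-0.00187387 -0.00120609] port from tcp pred [ 0.54236749 -0.2586525   0.31909022]
scene-only [ 0.00086169 -0.00401002 -0.0664    ]
```

Call:
carry_out --series '[{"delta_rot": [0, 0, 0], "travel": [-0.02, -0.1, 0], "fingers": 1}, {"delta_rot": [0, 0, 0], "travel": [0, 0, -0.6], "fingers": 1}, {"delta_rot": [0, 0, 0], "travel": [0, 0, -0.6], "fingers": 1}, {"delta_rot": [0, 0, 0], "travel": [0, 0, -0.6], "fingers": 1}, {"delta_rot": [0, 0, 0], "travel": [0, 0, -0.4], "fingers": 1}]'

```text
clock: 15.05
tcp_pos: [0.5415, -0.2616, 0.2629]
orientation: [-0.001, 0.814, 0.582, 0.001]
wrist_force: [0.2, 0.0, -0.4]
finger_gap: 0.0359
grip_force: 40.1
```

Call:
carry_out --series '[{"delta_rot": [0, 0, 0], "travel": [0, 0, 0], "fingers": 1}, {"delta_rot": [0, 0, 0], "travel": [0, 0, 0], "fingers": 1}]'

```text
clock: 15.3
tcp_pos: [0.5419, -0.2618, 0.2644]
orientation: [-0.0, 0.814, 0.582, 0.001]
wrist_force: [-0.3, -0.2, -1.2]
finger_gap: 0.0354
grip_force: 40.1
```

```bash
python3 - <<'E'
from meas import *
s=env.get_state();print(s['tcp_pos'],fix(-18.6).round(2),s['wrist_force'])
a=shot('scene')['color'][:,:,::-1];b=shot('top')['color'][:,:,::-1]
def cr(im,u,v,w,h,s): return cv2.resize(im[v:v+h,u:u+w],None,fx=s,fy=s,interpolation=cv2.INTER_CUBIC)
cv2.imwrite('pics/m4.png',np.hstack([cr(a,215,265,50,60,8),cr(b,410,240,50,60,8)]))
E
```

```text
[ 0.54194865 -0.26183967  0.26437867] [-0.02  0.02  0.05] [-0.30664118 -0.16060102 -1.17986341]
```

View pics/m4.png

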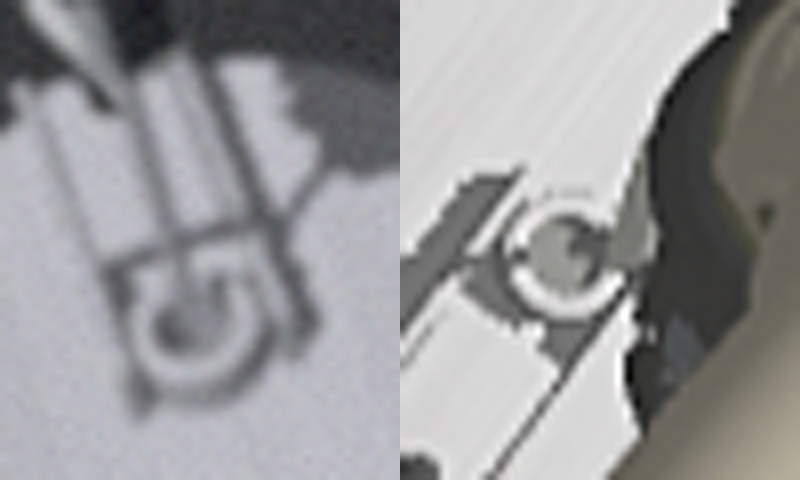

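The tip hangs just above the port: about (431,269.6) in the top view, and the scene view shows the stem meeting the bore at about (238,302). I'll measure it more finely.

```bash
python3 - <<'E'
from meas import *
S=shot('scene');T=shot('top')
gs,gt=[cv2.cvtColor(c['color'],cv2.COLOR_RGB2GRAY).astype(int) for c in(S,T)]
for n,P in(('top-est',onz(T,(430.5,271.2),.13)),('scene-est',onz(S,(239.1,305.6),.13))):
    c=T if n[0]=='t' else S; print(n,P.round(4),[ (z,proj(c,[*P[:2],z]).round(1).tolist()) for z in(.13,.142,.165,.18)])
print(gs[278:312,228:248]);print(gt[262:280,422:440])
E
```

```text
top-est [ 0.5427 -0.2607  0.13  ] [(0.13, [430.5, 271.2]), (0.142, [431.5, 270.8]), (0.165, [433.6, 270.0]), (0.18, [435.0, 269.5])]
scene-est [ 0.5433 -0.2567  0.13  ] [(0.13, [239.1, 305.6]), (0.142, [238.2, 302.4]), (0.165, [236.3, 296.0]), (0.18, [235.1, 291.7])]
[[ 85 112 132 129 136 166 183 187 178 168 160 164 149 119  95 108 149 181
  191 190]
 [130 137 141 131 129 156 180 187 184 169 159 161 159 134 107 102 137 175
  187 194]
 [174 168 157 141 126 146 171 186 189 178 162 160 164 152 115 101 115 158
  184 189]
 [187 180 171 150 131 138 163 185 186 180 166 163 163 158 129 100 111 150
  178 191]
 [185 187 173 156 134 132 154 176 191 187 174 163 158 163 136 105 107 137
  167 189]
 [192 188 179 163 143 133 151 177 188 188 183 165 159 165 154 123  98 116
  156 180]
 [186 187 181 170 145 127 142 165 184 189 187 168 159 160 160 134 105 108
  137 170]
 [186 189 185 179 159 133 138 161 181 186 189 178 163 160 165 146 117  97
  120 157]
 [189 190 187 176 156 137 130 152 175 186 189 186 171 162 164 159 127 101
  107 149]
 [189 192 192 180 164 144 132 146 170 184 185 183 176 169 164 158 1
[... 2709 characters left out ...]
 90  91 118 121 119 118]
 [ 81 104  97 102 147 151 151 153 146  98 103  97  88  94 123 120 120 120]
 [ 85 110 102 100 146 149 151 152 155 136 142 125  83  97 120 120 123 126]
 [ 86 102 167 190 170 148 150 151 152 154 161 127  77 122 127 115 101 104]
 [ 86 107 217 245 205 134 145 148 150 153 157  84  82 177 199 209  72  82]
 [ 95 106 178 226 226 184 151 145 146 150 126  95 153 217 249 212  84 102]
 [109  82 110 194 229 230 191 177 151 165 149 169 209 234 228  66 109 100]
 [115  95  83 132 193 217 217 212 187 195 208 218 233 214 128  88 198 130]
 [108 109 103  80 128 168 193 213 218 214 220 209 193 128  60 185 245 120]
 [121 105 109  94  79  90 133 166 173 173 176 158  84  76 141 235 237  44]]
```

Call:
carry_out --series '[{"delta_rot": [0, 0, 0], "travel": [-0.025, 0.025, 0], "fingers": 1}, {"delta_rot": [0, 0, 0], "travel": [0, 0, -0.35], "fingers": 1}, {"delta_rot": [0, 0, 0], "travel": [0, 0, -0.35], "fingers": 1}, {"delta_rot": [0, 0, 0], "travel": [0, 0, -0.35], "fingers": 1}, {"delta_rot": [0, 0, 0], "travel": [0, 0, 0], "fingers": 1}]'

```text
clock: 16.12
tcp_pos: [0.5405, -0.2607, 0.2363]
orientation: [-0.002, 0.814, 0.582, 0.001]
wrist_force: [0.4, -0.9, -0.2]
finger_gap: 0.0353
grip_force: 40.1
```

```bash
python3 - <<'E'
from meas import *
s=env.get_state();print(s['tcp_pos'],fix(-18.6).round(2),s['wrist_force'])
a=shot('scene')['color'][:,:,::-1];b=shot('top')['color'][:,:,::-1]
def cr(im,u,v,w,h,s): return cv2.resize(im[v:v+h,u:u+w],None,fx=s,fy=s,interpolation=cv2.INTER_CUBIC)
cv2.imwrite('pics/m5.png',np.hstack([cr(a,215,265,50,60,8),cr(b,410,240,50,60,8)]))
E
```

```text
[ 0.54053492 -0.26070843  0.23625828] [-0.03 -0.01  0.05] [ 0.43632428 -0.88848604 -0.2060707 ]
```

View pics/m5.png

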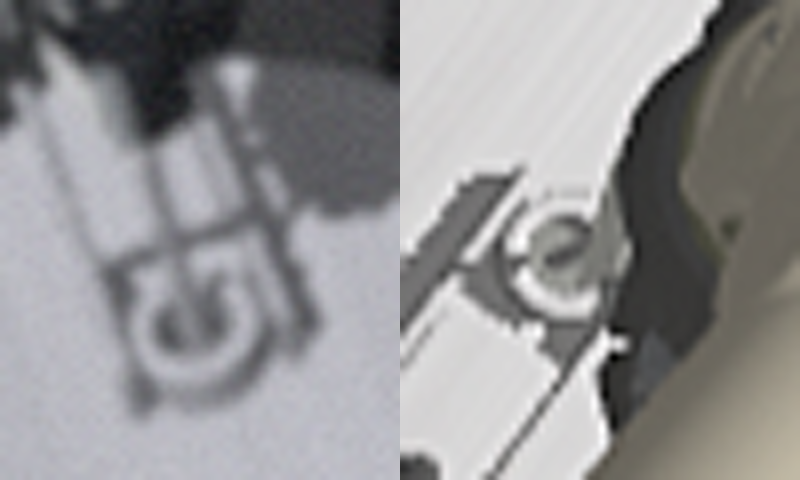

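Both views show the stem running through the middle of the bore: about (239,305) in the scene view and (430.5,271.5) in the top view. I'll lower the rest of the way.

Call:
carry_out --series '[{"delta_rot": [0, 0, 0], "travel": [0, 0, -0.35], "fingers": 1}, {"delta_rot": [0, 0, 0], "travel": [0, 0, -0.35], "fingers": 1}, {"delta_rot": [0, 0, 0], "travel": [0, 0, -0.35], "fingers": 1}, {"delta_rot": [0, 0, 0], "travel": [0, 0, -0.35], "fingers": 1}, {"delta_rot": [0, 0, 0], "travel": [0, 0, -0.35], "fingers": 1}]'

```text
clock: 16.85
tcp_pos: [0.5411, -0.261, 0.1931]
orientation: [-0.001, 0.813, 0.582, 0.001]
wrist_force: [0.9, 0.4, -0.7]
finger_gap: 0.0357
grip_force: 40.1
```

Call:
carry_out --series '[{"delta_rot": [0, 0, 0], "travel": [0, 0, -0.35], "fingers": 1}, {"delta_rot": [0, 0, 0], "travel": [0, 0, 0], "fingers": 1}, {"delta_rot": [0, 0, 0], "travel": [0, 0, 0], "fingers": 1}, {"delta_rot": [0, 0, 0], "travel": [0, 0, 0], "fingers": 1}]'

```text
clock: 17.35
tcp_pos: [0.5414, -0.2613, 0.1856]
orientation: [-0.0, 0.813, 0.582, 0.001]
wrist_force: [-0.1, -0.6, -1.1]
finger_gap: 0.0358
grip_force: 40.1
```

```bash
python3 - <<'E'
from meas import *
for _ in range(4):
    S=shot('scene'); s=env.get_state();print(s['tcp_pos'].round(4),fix(-18.6).round(2),s['wrist_force'].round(1))
T=shot('top')
P=onz(S,(239.1,305.6),.13)[:2]
print([(z,proj(S,[*P,z]).round(1).tolist()) for z in(.13,.15,.17,.22)])
def cr(im,u,v,w,h,s): return cv2.resize(im[v:v+h,u:u+w],None,fx=s,fy=s,interpolation=cv2.INTER_CUBIC)
cv2.imwrite('pics/m6.png',np.hstack([cr(S['color'][:,:,::-1],210,260,50,60,8),cr(T['color'][:,:,::-1],410,240,50,60,8)]))
E
```

```text
[ 0.5414 -0.2613  0.1856] [-0.01  0.02  0.05] [-0.2  0.2 -0.8]
[ 0.5414 -0.2612  0.1855] [-0.02  0.02  0.05] [-0.   0.2 -0.9]
[ 0.5413 -0.2612  0.1855] [-0.02  0.02  0.05] [-0.4  0.1 -0.3]
[ 0.5413 -0.2612  0.1854] [-0.02  0.02  0.05] [ 0.1 -1.  -0.4]
[(0.13, [239.1, 305.6]), (0.15, [237.5, 300.2]), (0.17, [235.9, 294.6]), (0.22, [231.6, 279.7])]
```

View pics/m6.png

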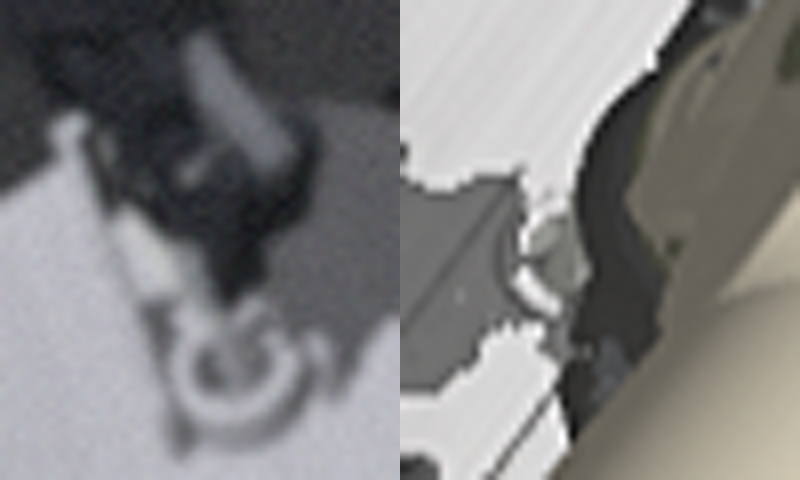

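The stem enters the bore centrally at about (239,305). The tip is about 6.7 cm below the rim, so I'll trim 2.5 mm lower and let it settle.

Call:
carry_out --series '[{"delta_rot": [0, 0, 0], "travel": [0, 0, -0.1], "fingers": 1}, {"delta_rot": [0, 0, 0], "travel": [0, 0, 0], "fingers": 1}, {"delta_rot": [0, 0, 0], "travel": [0, 0, 0], "fingers": 1}, {"delta_rot": [0, 0, 0], "travel": [0, 0, 0], "fingers": 1}, {"delta_rot": [0, 0, 0], "travel": [0, 0, 0], "fingers": 1}]'

```text
clock: 18.23
tcp_pos: [0.5412, -0.2611, 0.1827]
orientation: [-0.0, 0.813, 0.582, 0.001]
wrist_force: [-0.5, 0.9, -1.3]
finger_gap: 0.0351
grip_force: 40.1
```

```bash
python3 - <<'E'
from meas import *
s=env.get_state();print(s['tcp_pos'].round(4),s['wrist_force'].round(1),s['clock'],np.abs(s['qvel']).max())
print(env.hand_in())
E
```

```text
[ 0.5412 -0.2611  0.1827] [-0.5  0.9 -1.3] 18.225 0.0012184645281742125
the job is handed in; nothing more can be done
None
```

The job is handed in at about 18 s: the shutter is pulled open to its stop, and the thermometer is held still and upright in the port, centred by the camera views to about 1 mm. Its tip is about 7 cm below the rim, worked out from the grip height, and I saw no sign of it touching the cooker or of anything else being moved.

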